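# Strap a rotor on the spin stand with the brake held on

### The job

Make the small spin stand ready to run. Pull the brake lever up to its third notch, no further, and let go so that it holds there; with the brake held on, swing the slotted strap fully down so that its slot drops over the second bolt; then press the release button so that the lever returns fully down. Leave the loose brush, spare impeller and brass weight where they are.

Things in the scene. Friction and masses are not known exactly. Their poses are not given: they have to be found in the camera images.
- spin_stand: Fixed spin stand on the bench: aluminium plate 190 x 150 mm on feet, top 12 mm up; a black impeller (55 mm) on a spindle at its left, a grey brake housing at its right. Origin on the bench under it; x axis from its front (robot side) to its back, y to its left, z up. Lever (plane y = -45 mm) and strap (plane y = +35 mm) swing about axes parallel to its y. Pushing does not move it.
- brake_lever (a joint): Angle of the brake lever, rad. 0 = fully down on its stop; grows as the grip is lifted up and back. Ratchet notches hold it at 0.26, 0.52, 0.78 (third) and 1.04; lift 0.05 to 0.10 past a notch so that the pawl clicks in, and it settles back on the notch when let go. A spring pulls it down with 2 to 4 N at the grip. It goes down again only when the button is pressed.
- lever_grip (a point): Middle of the lever's black round grip: 24 mm thick, 70 mm long, pointing away from the pivot, 135 mm from it. With the lever down, the grip points to the front and 0.17 rad (10 degrees) above level, this point 98 mm above the bench; at the third notch 0.95 rad above level. The point turns with the lever.
- lever_pivot (a point): Centre of the lever's pivot bolt, 75 mm above the bench, at x = +45, y = -45 mm of the stand. Axes as the stand's.
- release_button (a joint): Travel of the release button, m: 0 = up, 0.008 = fully down. It carries the pawl, so it also dips and springs back at each click of the lever. The pawl lets go at about 0.006 down.
- button_top (a point): Centre of the top of the black round release button (24 mm across) behind the lever's pivot, at x = +95, y = -45 mm of the stand, 76 mm above the bench, 14 mm above its grey square guide. Press straight down; fully down takes about 3.5 N, up to a newton more while the lever loads the pawl.
- strap (a joint): Angle of the steel strap, rad. 0 = level and fully down, its slot over the second bolt, against the stop; about 1.57 = standing upright. Its pivot bolt is loose but rubs, so that it stays at any angle where it is left (about 0.6 to 1.5 N at the peg to move it).
- strap_peg (a point): Centre of the black cross peg near the strap's free end: 15 mm in diameter, 32 mm long with flat ends, lying along the stand's y axis, 144 mm from the strap's pivot. Strap: 6 mm thick, 22 mm deep, ends 14.5 mm past the peg, slot in its lower edge 110 mm from the pivot. It turns with the strap; strap down, it lies to the front of the pivot at its height (88 mm).
- strap_pivot (a point): Centre of the strap's pivot bolt, 88 mm above the bench, at x = +65, y = +35 mm of the stand. Axes as the stand's.
- second_bolt (a point): Centre of the second bolt, 8 mm thick, lying along y, at x = -45, y = +35 mm of the stand, 88 mm above the bench, standing out of the front post, its head on the right. The strap's slot drops over it from above, between post and head.
- esd_brush: Loose dark brush, 18 x 132 x 20 mm, lying on the bench in front of the stand. Origin at the centre of its underside. Leave it.
- spare_impeller: Loose black impeller, 55 mm across, 20 mm high, on the bench, front left of the stand. Origin at the centre of its underside. Leave it.
- weight: Loose brass reference weight, 28 mm across, 42 mm high, on the bench, back left of the stand. Origin at the centre of its underside. Leave it.

How it is judged (in metres and radians):
On the way, in this order (a step that is already met when the one before it is completed fails the run):
1. the lever stands by itself in its third notch, let go (value of joint brake_lever between 0.72 and 0.86 rad and velocity of joint brake_lever below 0.1 rad/s and contact force between the fingers and spin_stand below 0.2 N), for 0.3 s.
2. with the brake still in the third notch, the strap is fully down over the second bolt (value of joint brake_lever between 0.72 and 0.86 rad and value of joint strap below 0.05 rad), for 0.2 s.
3. the release button is pressed and lets the lever go, the strap still down (value of joint release_button above 0.004 m and value of joint brake_lever below 0.6 rad and value of joint strap below 0.05 rad), for 0.02 s.
At the end, for the whole second after the job is handed in: The lever is back fully down (within 0.06 rad), the release button is up again (within 2 mm) and the strap is still fully down over the second bolt (within 0.05 rad) (value of joint brake_lever below 0.06 rad and value of joint strap below 0.05 rad and value of joint release_button below 0.002 m); the robot touches nothing.
It fails at once if the lever goes past its third notch into the fourth (value of joint brake_lever above 1.01 rad).
It fails at once if the brush, the spare impeller or the weight is pushed away (more than 40 mm) (distance of any of esd_brush, spare_impeller, weight from where it was at the start of the episode above 0.04 m).
It also fails if it takes over 58 s, if anything falls off the work surface, if the arm or the gripper's body presses on something with over 40 N, if the wrist force passes 120 N, or if a joint passes its speed limit or range.

### The arm

A 6-joint arm with a two-finger parallel gripper is mounted at the origin on a cart in front of the work surface, level with it; the furniture and walls round the work are solid. World frame = base frame: x ahead of the robot, y to its left, z up, the work surface at z = 0. Lengths are in m, angles in degrees, forces in N, time in s.
With the tool pointing down it reaches from about 0.325 to 0.85 m from the base axis. Payload 15.5 kg.
Tool frame: the origin (TCP) lies at the very end of the fingers, on their centre line; the grasp point (between the pads) lies arm.grip_depth behind it (arm.grip_depth is the distance from the TCP to the grasp point, in m); z points along the fingers, y is the direction in which the jaws open and shut (so a half turn about z gives the same grasp; the last joint's range is limited). The gripper opens to 91 mm and grips with 3 to 60 N. Pads are 32 mm wide; open, the fingers measure 118 mm over their backs; the gripper's body (76 mm by 178 mm) begins 60 mm behind the grasp point.
Start: joints at [-80.587, 28.281, 77.091, -0, 74.628, -5.472], TCP at [0.161, -0.604, 0.214] pointing down, gripper open.
Joint ranges: [-166.48, 166.48], [-47.26, 123.95], [12.59, 153.08], [-70.14, 250.14], [6.76, 159.57], [-176.63, 176.63]. Speed limits (degrees/s): [108.29, 108.29, 147.25, 172.46, 172.46, 172.46].

### API

Orientations are given as a 3x3 rotation matrix whose columns are the frame's x, y, z axes.
In Python, from rig import arm gives the robot as it stands. Calls block until the motion is done:
- arm.move_to(position, orientation): joint-space move of the TCP to a pose.
- arm.move_l(position, orientation=None, feed=0.15): straight line of the TCP; orientation=None keeps the orientation; feed is the mean speed in m/s.
- arm.move_joints(angles): joint-space move.
- arm.grip(opening): finger opening in m; the grip force is fixed at half the most; returns when the fingers have stopped.
- arm.sleep(seconds).
- arm.solve_ik(position, orientation): joint angles nearest the present ones, or None.
- arm.snapshot(name): name is "side" or "top" or "wrist"; returns the picture (384x512x3 uint8, red, green, blue); there is no depth.
- arm.get_calibration(name): a dict with "intrinsics" (3x3 intrinsics, pixels), "cam_to_world" (4x4, takes a point from camera to world coordinates). Camera axes: x right, y down, z forward; pixel columns grow to the right and rows downward; lengths in m; the calibration is good to about 2 mm. A picture is of the moment at which its call begins: read the wrist's pose just before it. get_calibration takes no time and is no camera call; for the wrist camera it gives the pose at the moment of the call.
A pose or a line that the arm cannot do raises arm.Unreachable and nothing moves.
- arm.sign_off(): hands the job in, once; it reports no verdict.
Readings, each from a call of its own:
- arm.current_t(): time.
- arm.current_joint_positions(): joint angles.
- arm.current_dq(): joint speeds.
- arm.current_tau(): joint torques, N m.
- arm.current_ee_pos(): TCP position.
- arm.current_tool_rot(): TCP orientation.
- arm.current_force(): force on the tool from outside, world axes, zero at the start.
- arm.current_torque(): the same for the moment, N m.
- arm.current_width(): finger opening in m.
Only numpy, scipy, OpenCV 4.12 (cv2) and the standard library are available. Lean on these libraries where they do the work, as an engineer would, in place of code of your own. Each camera call takes 0.05 s, during which the arm holds its last target.

## Working session

There is one attempt and no reset: what is moved stays moved. The work goes in short steps, each a Python script; the robot and the scene stay as the last script left them, time stands still between calls to the robot, and variables do not carry over. Pictures are saved under pics/ and viewed, and the job is handed in when it is done.

```bash
ls; mkdir -p pics; python3 - <<'E'
from rig import arm
import cv2
print(arm.current_t(), arm.grip_depth, arm.current_width())
for n in ["side","top","wrist"]:
    c=arm.get_calibration(n); print(n,c["intrinsics"].round(1).tolist(),c["cam_to_world"].round(3).tolist())
    im=arm.snapshot(n); cv2.imwrite(f"pics/{n}0.png",im[:,:,::-1])
print(arm.current_tool_rot(), arm.current_t())
E
```

```text
pics
0.0 0.0188 0.09108232918867451
side [[424.7, 0.0, 254.6], [0.0, 424.7, 191.2], [0.0, 0.0, 1.0]] [[-0.995, -0.048, 0.088, 0.506], [-0.1, 0.412, -0.905, 0.781], [0.007, -0.91, -0.415, 0.442], [0.0, 0.0, 0.0, 1.0]]
top [[373.0, 0.0, 256.1], [0.0, 373.0, 181.2], [0.0, 0.0, 1.0]] [[0.024, -0.997, 0.071, 0.504], [-1.0, -0.023, 0.013, 0.032], [-0.011, -0.071, -0.997, 0.98], [0.0, 0.0, 0.0, 1.0]]
wrist [[334.0, 0.0, 256.4], [0.0, 334.0, 188.1], [0.0, 0.0, 1.0]] [[0.256, -0.931, -0.258, 0.233], [-0.967, -0.248, -0.066, -0.584], [-0.002, 0.267, -0.964, 0.385], [0.0, 0.0, 0.0, 1.0]]
[[ 9.66436707e-01  2.56904770e-01 -1.75935657e-04]
 [ 2.56904823e-01 -9.66436285e-01  9.05310202e-04]
 [ 6.25479064e-05 -9.20123729e-04 -9.99999575e-01]] 0.15
```

View pics/top0.png

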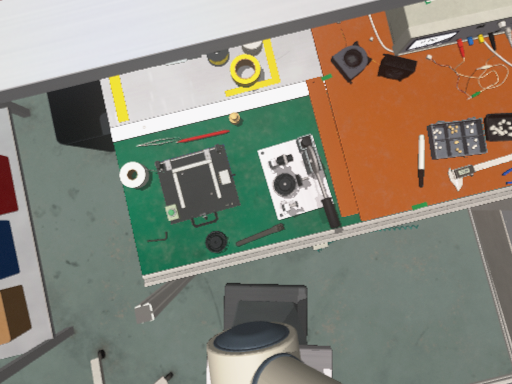

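View pics/side0.png

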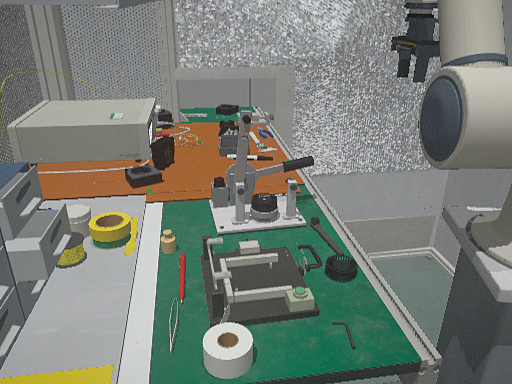

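```bash
python3 - <<'E'
import cv2
a=cv2.imread("pics/top0.png")[110:260,210:360]; cv2.imwrite("pics/top0z.png",cv2.resize(a,(600,600),interpolation=cv2.INTER_CUBIC))
a=cv2.imread("pics/side0.png")[100:250,190:340]; cv2.imwrite("pics/side0z.png",cv2.resize(a,(600,600),interpolation=cv2.INTER_CUBIC))
E
```

```text
(no output)
```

View pics/top0z.png

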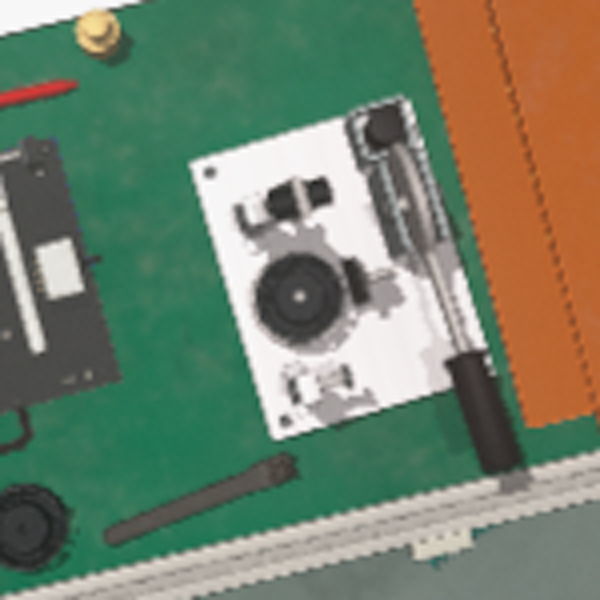

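View pics/side0z.png

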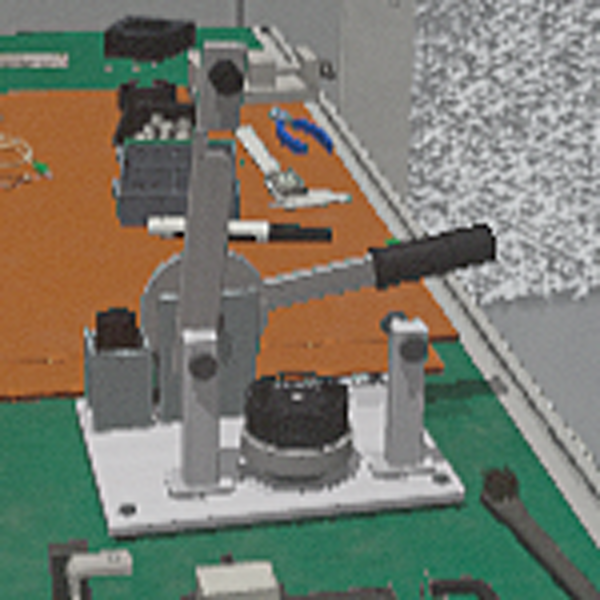

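View pics/wrist0.png

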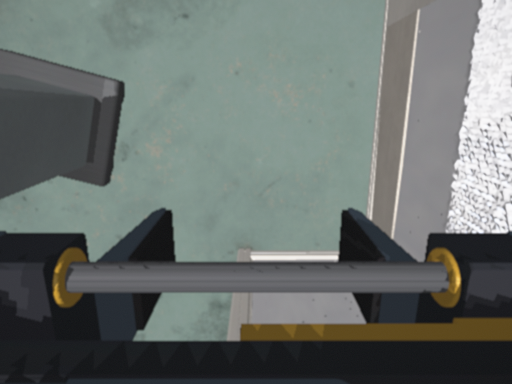

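```bash
cat > h.py <<'E'
from rig import arm
import numpy as np, cv2
from scipy.optimize import least_squares
def proj(cal,P):
    T=np.linalg.inv(cal["cam_to_world"]); p=T[:3,:3]@P+T[:3,3]; p=cal["intrinsics"]@p; return p[:2]/p[2]
def s2w(s,P):
    c,n=np.cos(s[2]),np.sin(s[2]); return np.array([s[0]+c*P[0]-n*P[1],s[1]+n*P[0]+c*P[1],P[2]])
def lever(a,r=.135,y=-.045): return np.array([.045-r*np.cos(a+.17),y,.075+r*np.sin(a+.17)])
def strap(a,r=.144,y=.035): return np.array([.065-r*np.cos(a),y,.088+r*np.sin(a)])
E
python3 - <<'E'
from h import *
C={n:arm.get_calibration(n) for n in("top","side")}
f=lambda n,x,y:np.array([(x+.5)/4-.5+(210 if n=="top" else 190),(y+.5)/4-.5+(110 if n=="top" else 100)])
obs=[("button","top",384,125),("grip","top",484,413),("peg","top",302,196),
("button","side",118,318),("grip","side",432,256),("pegend","side",226,76)]
for (i,j,x,y) in [(1,1,190,162),(1,-1,405,97),(-1,1,273,440)]: obs.append((("c",i,j),"top",x,y))
for (i,j,x,y) in [(1,1,110,530),(-1,1,463,497)]: obs.append((("c",i,j),"side",x,y))
def pt(k,v):
    if k=="button":return np.array([.095,-.045,.076])
    if k=="grip":return lever(0)
    if k=="peg":return strap(v[3])
    if k=="pegend":return strap(v[3],y=.051)
    return np.array([v[4]+.095*k[1],v[5]+.075*k[2],.012])
def res(v): return np.concatenate([proj(C[n],s2w(v,pt(k,v)))-f(n,x,y) for k,n,x,y in obs])
r=least_squares(res,[.5,-.05,.2,1.57,0,0],loss="soft_l1")
print(r.x, np.degrees(r.x[2]))
for o,e in zip(obs,res(r.x).reshape(-1,2)): print(o[:2],e.round(2))
E
```

```text
[ 5.65565539e-01 -6.35728209e-02  3.18231509e-01  1.47980610e+00
  2.35029827e-02  1.45986616e-03] 18.233322362257965
('button', 'top') [ 0.65 -0.05]
('grip', 'top') [ 0.11 -0.03]
('peg', 'top') [-0.85  0.08]
('button', 'side') [-0.45 -0.92]
('grip', 'side') [ 0.34 -0.46]
('pegend', 'side') [0.08 1.19]
(('c', 1, 1), 'top') [-0.89 -0.01]
(('c', 1, -1), 'top') [ 0.11 -0.32]
(('c', -1, 1), 'top') [-0.29  0.3 ]
(('c', 1, 1), 'side') [-0.6  -0.91]
(('c', -1, 1), 'side') [ 0.78 -1.92]
```

```bash
cat >> h.py <<'E'
S=np.array([.5656,-.0636,.3182])
def R_lev(t,flip=1):  # tool z=(sin t,0,-cos t) stand frame, jaw along stand y
    z=np.array([np.sin(t),0,-np.cos(t)]); y=np.array([0,-flip,0.]); x=np.cross(y,z)
    return yaw()@np.column_stack([x,y,z])
def yaw():
    c,n=np.cos(S[2]),np.sin(S[2]); return np.array([[c,-n,0],[n,c,0],[0,0,1.]])
def lev_pose(a,t0,back=0,flip=1,dy=0,dr=0):
    R=R_lev(t0-a,flip); P=s2w(S,lever(a,.135+dr,-.045+dy)); return P+R[:,2]*(arm.grip_depth-back),R
R_strap=None
def R_st(): return yaw()@np.array([[0,1,0],[1,0,0],[0,0,-1.]])
def corner(P,dy=0): # closed fingers, jaw along stand x: front-bottom edge at stand (x,z)=P
    return s2w(S,np.array([P[0]+.0135,.035+dy,P[1]]))
E
python3 - <<'E'
from h import *
print(s2w(S,lever(0)),s2w(S,[.095,-.045,.076]),s2w(S,strap(1.48)))
for flip in(1,-1):
  for t0 in(.2,.45,.6,.8):
    q=[arm.solve_ik(*lev_pose(a,t0,b,flip)) for a,b in((0,.1),(0,0),(.43,0),(.86,0),(.86,.1))]
    print(flip,t0,[None if x is None else np.round(x).astype(int).tolist() for x in q])
for r,a in((.14,1.65),(.14,.8),(.15,0)):
    P=strap(a,r)[[0,2]]+.011*np.array([np.sin(a),np.cos(a)]); q=arm.solve_ik(corner(P),R_st()); print(q)
print(arm.solve_ik(s2w(S,[.102,-.045,.068]),R_lev(0)))
E
```

```text
[ 0.49604494 -0.13388933  0.09783962] [ 0.66990959 -0.07661955  0.076     ] [ 0.60398573 -0.01410615  0.23140684]
1 0.2 [[-29, 17, 105, 11, 51, 36], [-27, 28, 109, 14, 36, 34], [-16, 32, 87, -8, 72, 59], [-8, 45, 63, -17, 107, 64], [-6, 46, 47, -17, 121, 61]]
1 0.45 [[-41, 15, 116, 35, 40, 5], [-35, 28, 118, 51, 27, -8], [-21, 26, 97, 1, 56, 51], [-11, 37, 72, -11, 92, 62], [-9, 36, 59, -11, 106, 61]]
1 0.6 [[-49, 17, 123, 55, 39, -21], [-41, 31, 123, 78, 30, -40], [-24, 24, 102, 9, 47, 42], [-13, 33, 78, -8, 82, 61], [-12, 30, 67, -7, 96, 60]]
1 0.8 [[-60, 25, 131, 77, 46, -56], [-48, 37, 129, 100, 42, -72], [-30, 22, 110, 27, 36, 21], [-16, 28, 86, -2, 69, 56], [-16, 23, 77, -2, 83, 56]]
-1 0.2 [[-29, 17, 105, 11, 51, -144], [-27, 28, 109, 14, 36, -146], [-16, 32, 87, -8, 72, -121], [-8, 45, 63, -17, 107, -116], [-6, 46, 47, -17, 121, -119]]
-1 0.45 [[-41, 15, 116, 35, 40, -175], [-35, 28, 118, 51, 27, 172], [-21, 26, 97, 1, 56, -129], [-11, 37, 72, -11, 92, -118], [-9, 36, 59, -11, 106, -119]]
-1 0.6 [[-49, 17, 123, 55, 39, 159], [-41, 31, 123, 78, 30, 140], [-24, 24, 102, 9, 47, -138], [-13, 33, 78, -8, 82, -119], [-12, 30, 67, -7, 96, -120]]
-1 0.8 [[-60, 25, 131, 77, 46, 124], [-48, 37, 129, 100, 42, 108], [-30, 22, 110, 27, 36, -159], [-16, 28, 86, -2, 69, -124], [-16, 23, 77, -2, 83, -124]]
[-5.16298195e+00  2.97381777e+01  7.22951658e+01 -2.54444375e-14
  7.79666565e+01 -2.33944990e+01]
[-9.83662987e+00  2.29698130e+01  8.97700351e+01 -2.54444375e-14
  6.72601519e+01 -2.80681469e+01]
[-1.31747530e+01  2.67114372e+01  1.03457760e+02 -2.54444375e-14
  4.98308028e+01 -3.14062700e+01]
[-1.13014987e+01  4.12870739e+01  7.66760047e+01 -2.54444375e-14
  6.20369214e+01  6.04669843e+01]
```

```bash
python3 - <<'E'
from h import *
T=.4
arm.grip(.055)
P,R=lev_pose(0,T,.10); arm.move_to(P,R)
print(arm.current_t(),arm.current_force().round(2))
P,R=lev_pose(0,T,.035); arm.move_l(P,R,feed=.1)
print(arm.current_t(),arm.current_force().round(2), arm.current_ee_pos()-P)
for n in("side","wrist","top"): cv2.imwrite(f"pics/{n}1.png",cv2.resize(arm.snapshot(n)[:,:,::-1],(768,576)))
E
```

```text
2.8333 [0.62 0.82 0.58]
3.6333 [-0.54  0.01  0.56] [ 3.96725700e-05 -1.46738454e-04  2.80289173e-04]
```

View pics/wrist1.png

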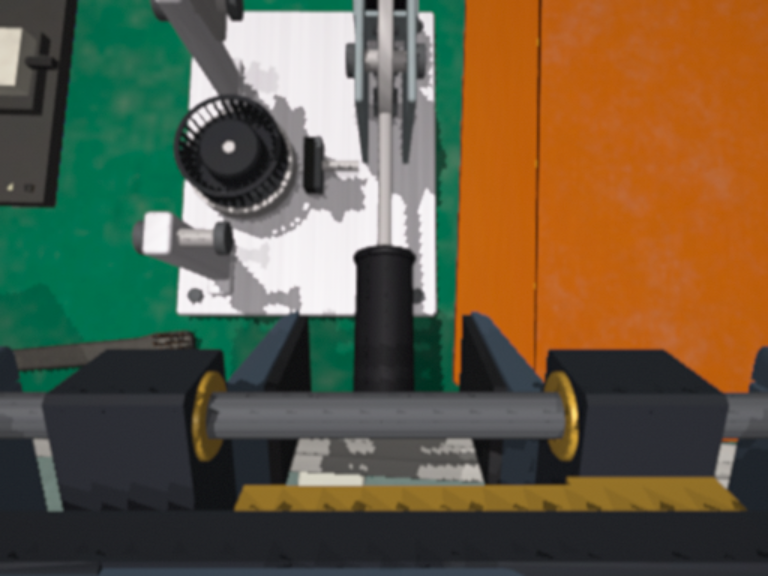

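View pics/side1.png

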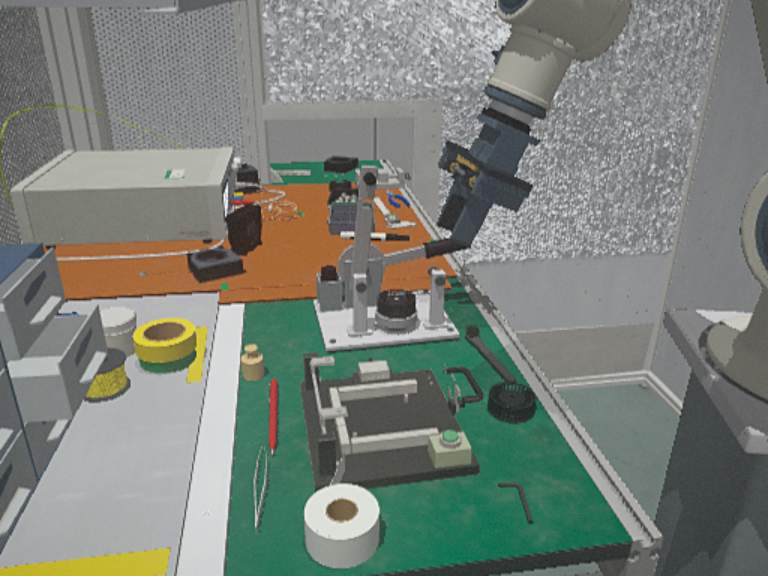

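```bash
python3 - <<'E'
from h import *
T=.4
P,R=lev_pose(0,T,0); arm.move_l(P,R,feed=.08)
arm.sleep(.2); f0=arm.current_force(); Y=yaw()
print("pre",(Y.T@f0).round(2))
arm.grip(0.0); arm.sleep(.2)
print("grip",arm.current_width(),(Y.T@arm.current_force()).round(2),arm.current_t())
def pose(a):
    t=T-a*.55/.86; R=R_lev(t); return s2w(S,lever(a))+R[:,2]*arm.grip_depth,R
for a in np.arange(.08,.561,.08):
    arm.move_l(*pose(a),feed=.06)
    print(round(a,2),(Y.T@arm.current_force()).round(2),arm.current_t())
for n in("side","wrist"): cv2.imwrite(f"pics/{n}2.png",cv2.resize(arm.snapshot(n)[:,:,::-1],(768,576)))
E
```

```text
pre [-0.27  0.26  0.19]
grip 0.023628400686459106 [ 1.29  1.19 -0.99] 5.3583
0.08 [-2.66 -0.05 -4.11] 5.6917
0.16 [-6.11 -1.79 -3.89] 6.0167
0.24 [-7.84 -1.27 -0.68] 6.3417
0.32 [-8.25 -3.06 -0.52] 6.6583
0.4 [-9.16 -2.09  0.55] 6.975
0.48 [-10.34   0.04  16.34] 7.2917
0.56 [-10.1   -2.02   5.3 ] 7.6083
```

View pics/side2.png

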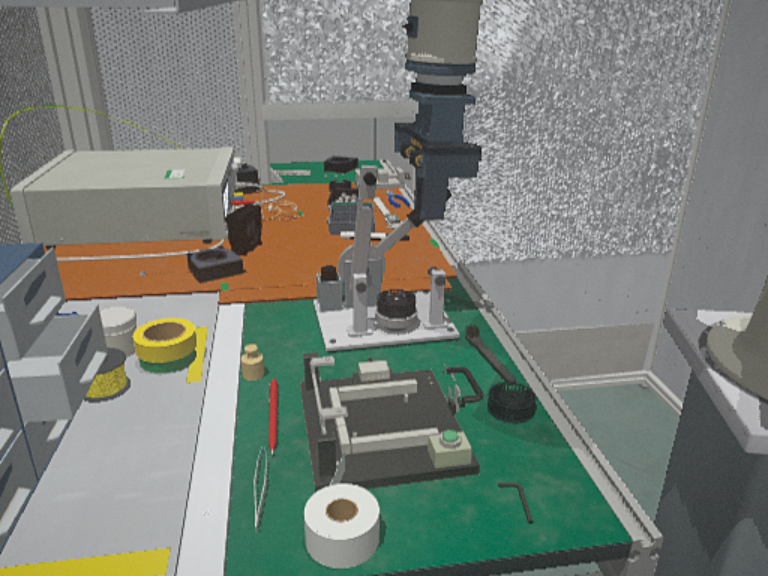

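View pics/wrist2.png

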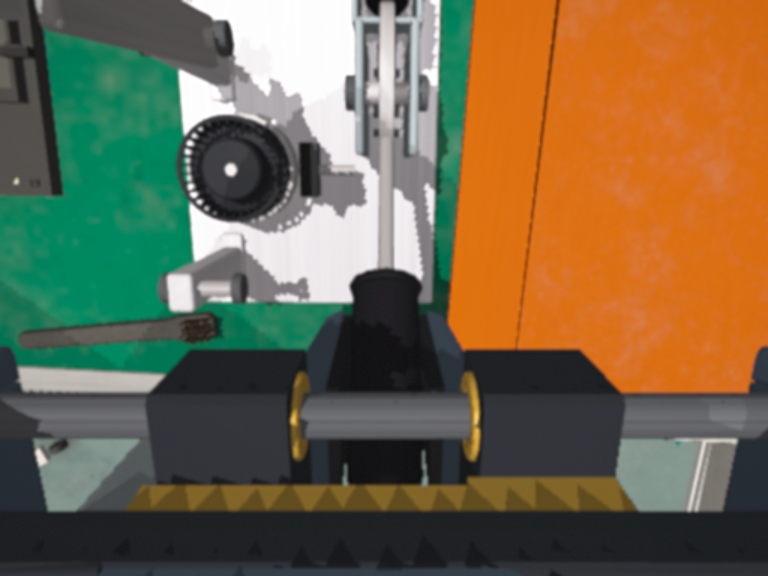

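```bash
python3 - <<'E'
from h import *
T=.4;Y=yaw()
def pose(a):
    t=T-a*.55/.86; R=R_lev(t); return s2w(S,lever(a))+R[:,2]*arm.grip_depth,R
for a in (.64,.72,.79,.855):
    arm.move_l(*pose(a),feed=.06)
    print(round(a,2),(Y.T@arm.current_force()).round(2),arm.current_t())
im=arm.snapshot("side")[:,:,::-1][90:240,180:340]; cv2.imwrite("pics/side3.png",cv2.resize(im,(640,600),interpolation=cv2.INTER_CUBIC))
E
```

```text
0.64 [-9.68 -2.48  5.11] 8.025
0.72 [-9.34 -2.32  4.11] 8.3417
0.79 [-7.85 -2.21  8.17] 8.6417
0.85 [-8.23 -1.96  5.75] 8.925
```

View pics/side3.png

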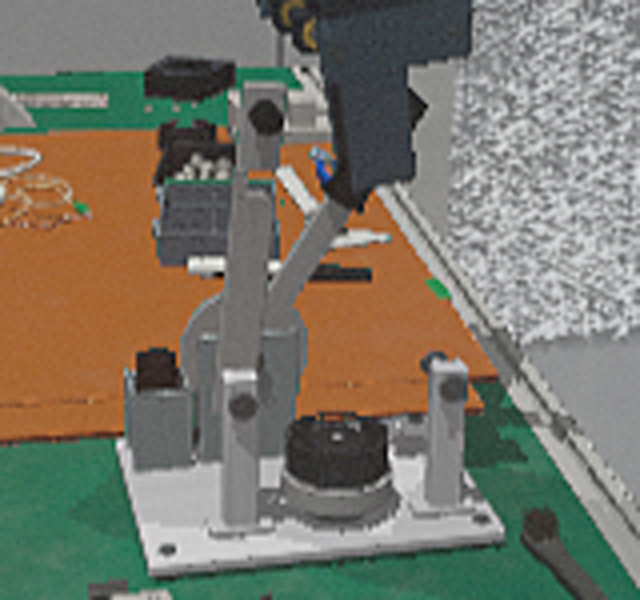

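```bash
python3 - <<'E'
from h import *
c=arm.get_calibration("side"); im=cv2.imread("pics/side3.png")
z=lambda p:tuple(int(round(v)) for v in ((p[0]-180+.5)*4-.5,(p[1]-90+.5)*4-.5))
for a,col in((.78,(0,0,255)),(.86,(255,255,0)),(.94,(255,0,255))):
    cv2.line(im,z(proj(c,s2w(S,lever(a,.0)))),z(proj(c,s2w(S,lever(a,.17)))),col,1)
cv2.imwrite("pics/side3o.png",im)
E
```

```text
(no output)
```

View pics/side3o.png

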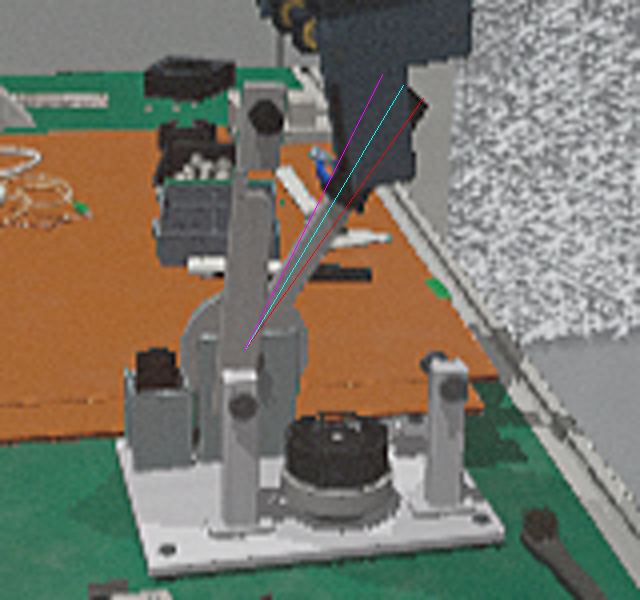

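```bash
python3 - <<'E'
from h import *
T=.4;Y=yaw()
def pose(a):
    t=T-a*.55/.86; R=R_lev(t); return s2w(S,lever(a))+R[:,2]*arm.grip_depth,R
for a in (.875,.895):
    arm.move_l(*pose(a),feed=.04)
    print(a,(Y.T@arm.current_force()).round(2),arm.current_t())
def snap(k):
    im=arm.snapshot("side")[:,:,::-1][90:240,180:340]; im=cv2.resize(im,(640,600),interpolation=cv2.INTER_CUBIC)
    cv2.imwrite(f"pics/{k}.png",im)
snap("side4")
# lower gently toward the notch; z-force shows whether the pawl holds
for a in (.85,.80):
    arm.move_l(*pose(a),feed=.04)
    print(a,(Y.T@arm.current_force()).round(2),arm.current_t())
snap("side5")
E
```

```text
0.875 [-8.6  -2.33  3.07] 9.225
0.895 [-8.32 -1.78  2.92] 9.475
0.85 [-4.87 -1.85  1.53] 9.8167
0.8 [-1.62  0.04  2.67] 10.125
```

View pics/side4.png

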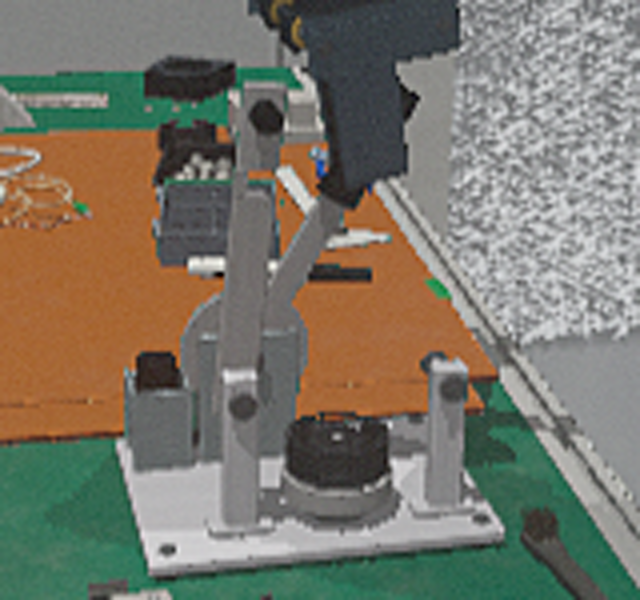

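View pics/side5.png

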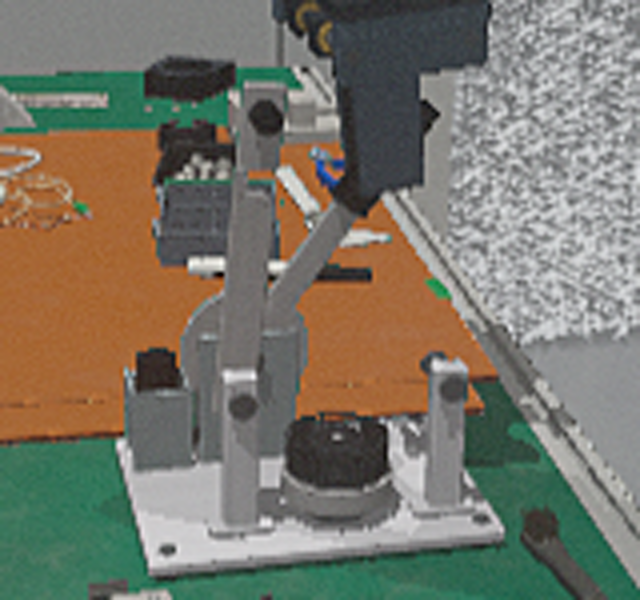

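```bash
python3 - <<'E'
from h import *
Y=yaw()
arm.grip(.055); arm.sleep(.3)
P=arm.current_ee_pos();R=arm.current_tool_rot()
arm.move_l(P-R[:,2]*.12,R,feed=.12); arm.sleep(.2)
print((Y.T@arm.current_force()).round(2),arm.current_t())
im=arm.snapshot("side")[:,:,::-1][90:240,180:340]; im=cv2.resize(im,(640,600),interpolation=cv2.INTER_CUBIC)
c=arm.get_calibration("side")
z=lambda p:tuple(int(round(v)) for v in ((p[0]-180+.5)*4-.5,(p[1]-90+.5)*4-.5))
for a,col in((.52,(0,255,255)),(.78,(0,0,255)),):
    for y in (-.057,-.033): cv2.line(im,z(proj(c,s2w(S,lever(a,.1,y)))),z(proj(c,s2w(S,lever(a,.17,y)))),col,1)
for a in(1.4,1.48,1.57): cv2.circle(im,z(proj(c,s2w(S,strap(a,y=.051)))),2,(0,255,0),-1)
cv2.imwrite("pics/side6.png",im)
im=arm.snapshot("top")[:,:,::-1][110:260,210:360];cv2.imwrite("pics/top6.png",cv2.resize(im,(600,600),interpolation=cv2.INTER_CUBIC))
E
```

```text
[ 0.45 -0.08  0.05] 12.475
```

View pics/side6.png

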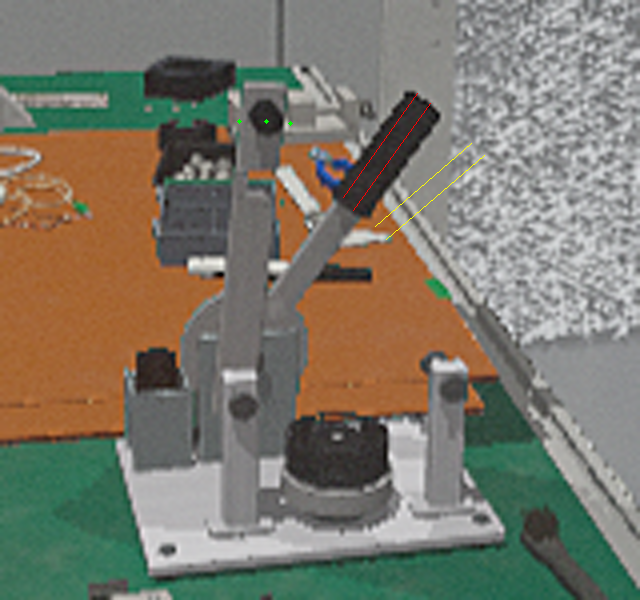

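```bash
python3 - <<'E'
from h import *
Y=yaw()
def cp(a,r,off): return strap(a,r)[[0,2]]+off*np.array([np.sin(a),np.cos(a)])
P=arm.current_ee_pos(); print(P)
arm.move_l(P+[0,0,.08],feed=.2)
p=cp(1.48,.14,.036); 
arm.move_to(corner([p[0],.36]),R_st()); arm.grip(0.0)
print("w",arm.current_width(),arm.current_t())
arm.move_l(corner(p),feed=.15); 
print((Y.T@arm.current_force()).round(2),arm.current_t())
for n in("side",):
  im=arm.snapshot(n)[:,:,::-1][60:240,180:360]; cv2.imwrite("pics/side7.png",cv2.resize(im,(600,600),interpolation=cv2.INTER_CUBIC))
E
```

```text
[ 0.56052928 -0.11258933  0.2866395 ]
w 0.0003861263630874326 15.3417
[ 0.35 -0.29 -0.19] 16.35
```

View pics/side7.png

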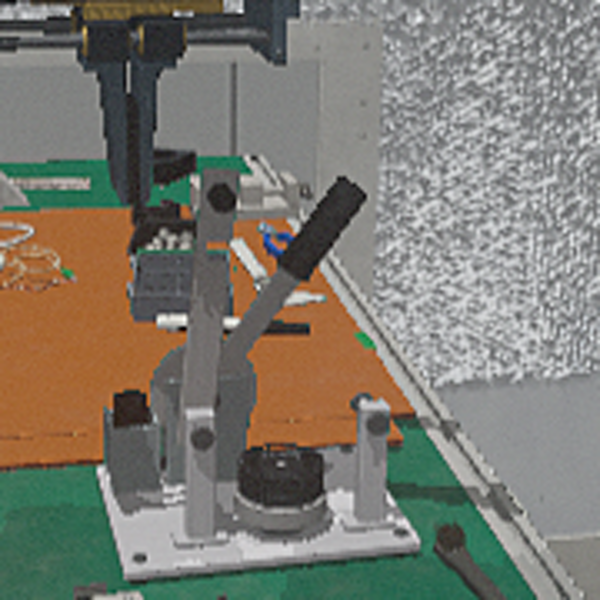

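```bash
python3 - <<'E'
from h import *
Y=yaw()
def cp(a,r,off): return strap(a,r)[[0,2]]+off*np.array([np.sin(a),np.cos(a)])
for a in np.r_[np.arange(1.48,.2,-.1),.2,.12]:
    r=.14+.008*(1.48-a)/1.48
    arm.move_l(corner(cp(a,r,.011)),feed=.1)
    f=Y.T@arm.current_force(); print(round(a,2),f.round(2),round(arm.current_t(),2))
    if np.linalg.norm(f)>15: print("STOP");break
im=arm.snapshot("side")[:,:,::-1][60:240,180:360]; cv2.imwrite("pics/side8.png",cv2.resize(im,(600,600),interpolation=cv2.INTER_CUBIC))
cv2.imwrite("pics/wrist8.png",cv2.resize(arm.snapshot("wrist")[:,:,::-1],(768,576)))
E
```

```text
1.48 [0.51 0.12 0.18] 16.8
1.38 [ 1.05 -0.23 -0.33] 17.09
1.28 [-0.4  -0.11  0.58] 17.38
1.18 [ 0.43 -0.19  1.04] 17.68
1.08 [0.64 0.18 0.09] 17.97
0.98 [ 1.02 -0.66 -1.1 ] 18.26
0.88 [-0.46 -0.21 -0.48] 18.55
0.78 [-0.51  0.32  0.35] 18.84
0.68 [ 0.27 -0.45  0.46] 19.13
0.58 [0.21 0.28 0.38] 19.43
0.48 [ 0.61 -0.23  0.08] 19.73
0.38 [ 0.23 -0.31  0.63] 20.02
0.28 [-0.16  0.37  0.58] 20.32
0.2 [-0.25  0.37 -0.05] 20.59
0.12 [ 0.   -0.97 -0.05] 20.86
```

View pics/side8.png

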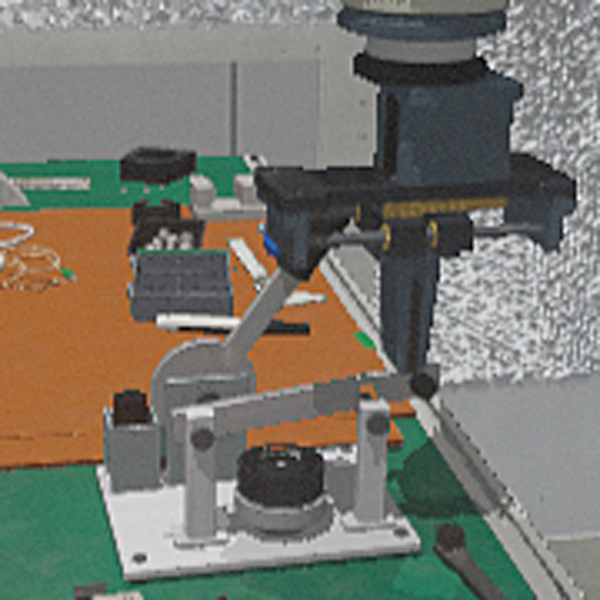

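View pics/wrist8.png

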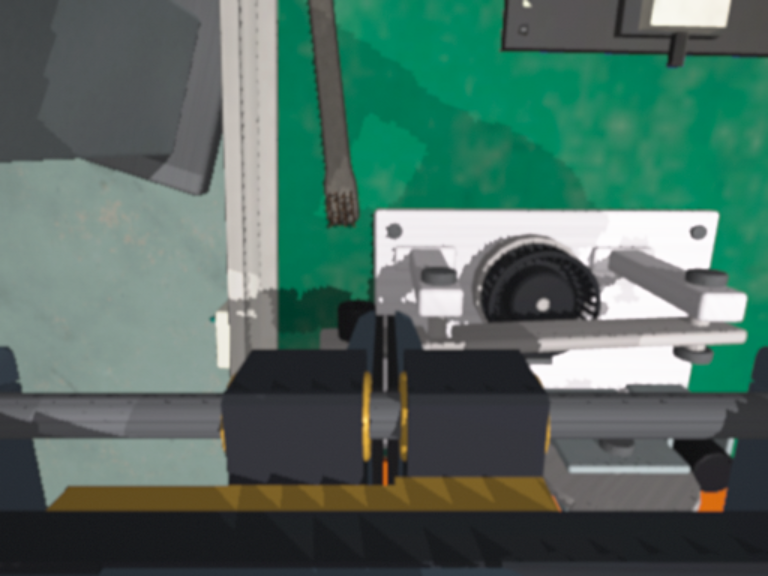

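Strap is at roughly 0.13 rad, the fingers resting on it just behind the peg. Press it down to its stop.

```bash
python3 - <<'E'
from h import *
Y=yaw()
def cp(a,r,off): return strap(a,r)[[0,2]]+off*np.array([np.sin(a),np.cos(a)])
arm.move_l(corner(cp(.05,.148,.011)),feed=.06)
print((Y.T@arm.current_force()).round(2))
P=arm.current_ee_pos()
for k in range(16):
    P=P-[0,0,.0015]; arm.move_l(P,feed=.03); arm.sleep(.1)
    f=Y.T@arm.current_force(); print(P[2].round(4),f.round(2),round(arm.current_t(),2))
    if f[2]>8: break
arm.sleep(.3)
im=arm.snapshot("side")[:,:,::-1][60:240,180:360]; cv2.imwrite("pics/side9.png",cv2.resize(im,(600,600),interpolation=cv2.INTER_CUBIC))
E
```

```text
[-0.06 -0.12  1.01]
0.1047 [ 0.4   0.31 -0.96] 21.63
0.1032 [-0.43  0.43  0.95] 21.98
0.1017 [ 0.21 -0.47  0.17] 22.33
0.1002 [-0.07  0.47 -0.37] 22.68
0.0987 [-1.46  0.8   8.17] 23.03
```

View pics/side9.png

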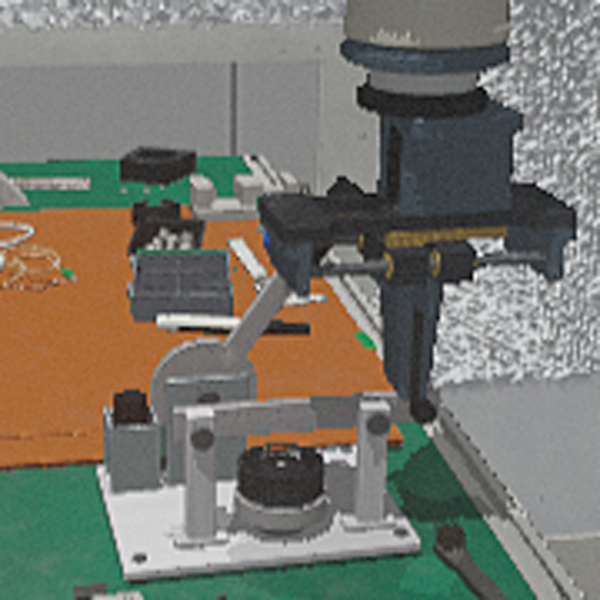

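```bash
python3 - <<'E'
from h import *
Y=yaw()
P=arm.current_ee_pos(); arm.move_l(P+[0,0,.2],feed=.2)
B=s2w(S,[.102,-.045,0])
arm.move_to(B+[0,0,.28],R_lev(0))
arm.move_l(B+[0,0,.13],feed=.15)
print((Y.T@arm.current_force()).round(2),arm.current_t())
im=arm.snapshot("side")[:,:,::-1][60:240,180:360]; cv2.imwrite("pics/side10.png",cv2.resize(im,(600,600),interpolation=cv2.INTER_CUBIC))
cv2.imwrite("pics/wrist10.png",cv2.resize(arm.snapshot("wrist")[:,:,::-1],(768,576)))
E
```

```text
[-0.05  0.64  0.98] 27.1667
```

View pics/side10.png

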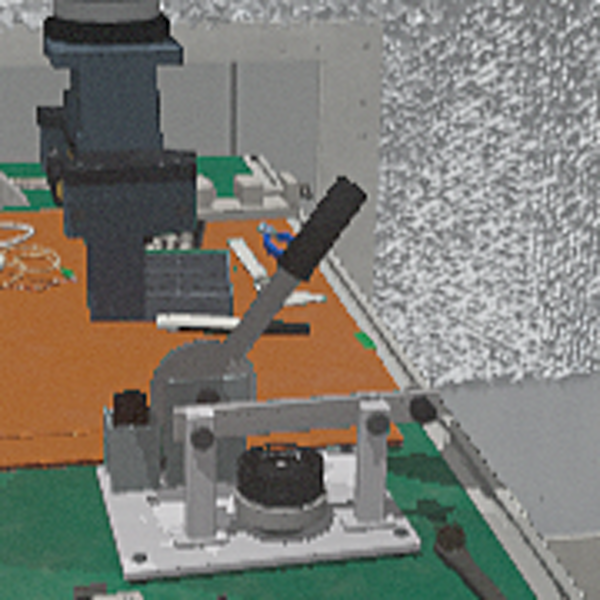

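View pics/wrist10.png

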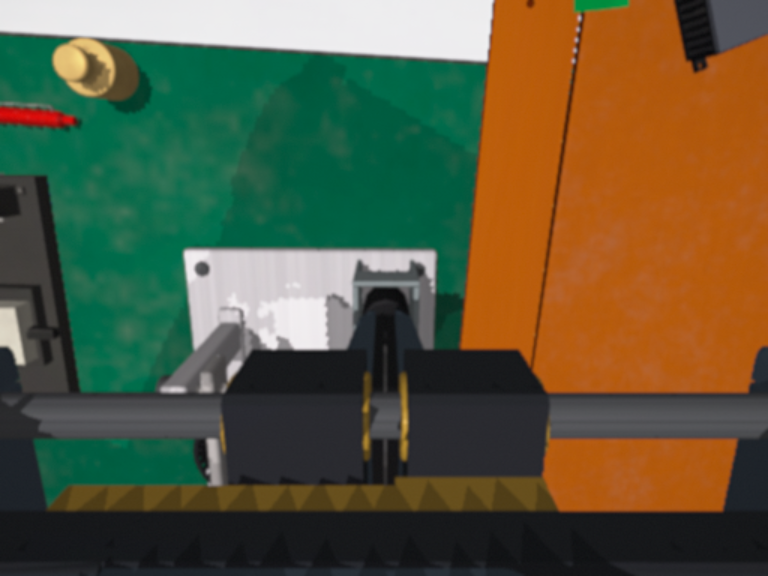

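```bash
python3 - <<'E'
from h import *
Y=yaw()
B=s2w(S,[.105,-.045,0]); R=R_lev(0)
arm.move_l(B+[0,0,.13],R,feed=.1)
arm.move_l(B+[0,0,.080],feed=.1); arm.sleep(.1)
print((Y.T@arm.current_force()).round(2))
z=.080
while z>.0645:
    z-=.0015; arm.move_l(B+[0,0,z],feed=.03); arm.sleep(.08)
    f=Y.T@arm.current_force(); print(round(z,4),f.round(2),round(arm.current_t(),2))
    if f[2]>8 or np.hypot(f[0],f[1])>12: break
arm.sleep(.6)
im=arm.snapshot("side")[:,:,::-1][60:240,180:360]; cv2.imwrite("pics/side11.png",cv2.resize(im,(600,600),interpolation=cv2.INTER_CUBIC))
E
```

```text
[ 0.31 -0.22  0.28]
0.0785 [-0.03  0.13  0.37] 28.6
0.077 [0.89 0.86 0.25] 28.93
0.0755 [-0.29 -0.8   0.12] 29.27
0.074 [-0.53  1.03  0.3 ] 29.6
0.0725 [1.11 0.85 2.3 ] 29.93
0.071 [0.54 0.93 3.06] 30.27
0.0695 [0.88 0.85 2.78] 30.6
0.068 [1.01 0.36 5.58] 30.93
0.0665 [-0.99  1.93 16.85] 31.27
```

View pics/side11.png

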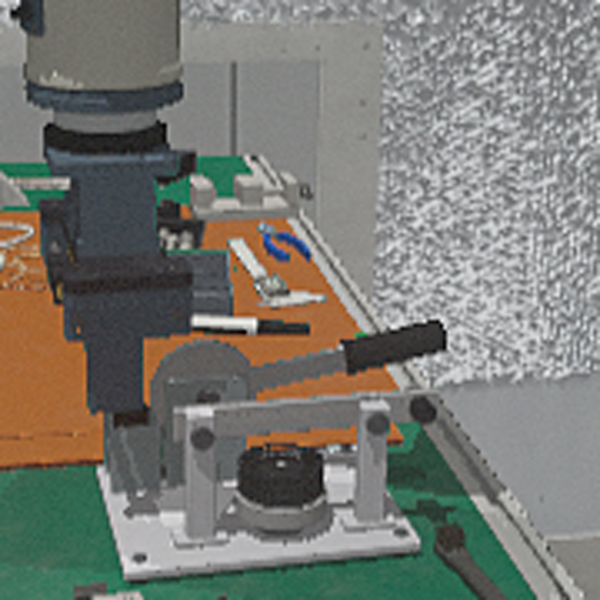

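The lever has dropped fully down and the strap is still level. Next I retreat upwards and check.

```bash
python3 - <<'E'
from h import *
B=s2w(S,[.105,-.045,0])
arm.move_l(B+[0,0,.28],feed=.15); arm.sleep(.3)
print((yaw().T@arm.current_force()).round(2),arm.current_t())
c=arm.get_calibration("side")
im=arm.snapshot("side")[:,:,::-1][60:240,180:360]; im=cv2.resize(im,(600,600),interpolation=cv2.INTER_CUBIC)
k=600/180
z=lambda p:tuple(int(round(v)) for v in ((p[0]-180+.5)*k,(p[1]-60+.5)*k))
for y in (-.057,-.033): cv2.line(im,z(proj(c,s2w(S,lever(0,.1,y)))),z(proj(c,s2w(S,lever(0,.17,y)))),(0,0,255),1)
cv2.circle(im,z(proj(c,s2w(S,strap(0,y=.051)))),2,(0,255,0),-1)
cv2.circle(im,z(proj(c,s2w(S,[.095,-.045,.076]))),2,(0,255,0),-1)
cv2.imwrite("pics/side12.png",im)
im=arm.snapshot("top")[:,:,::-1]; cv2.imwrite("pics/top12.png",cv2.resize(im[100:280,130:370],(800,600),interpolation=cv2.INTER_CUBIC))
E
```

```text
[0.12 0.8  0.28] 33.7917
```

View pics/side12.png

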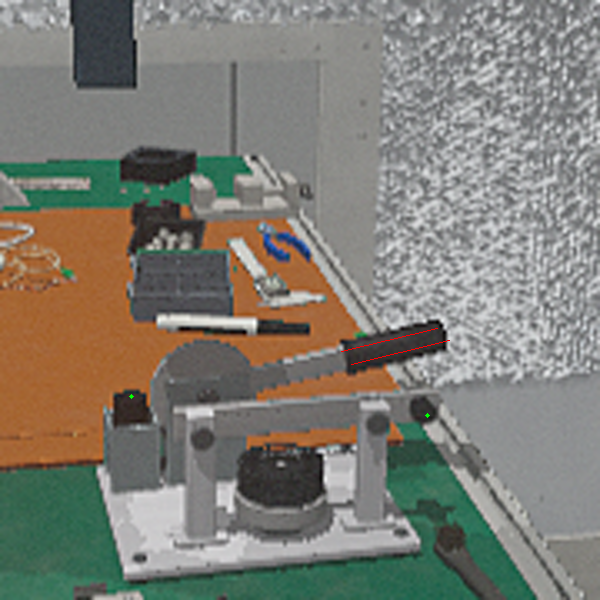

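View pics/top12.png

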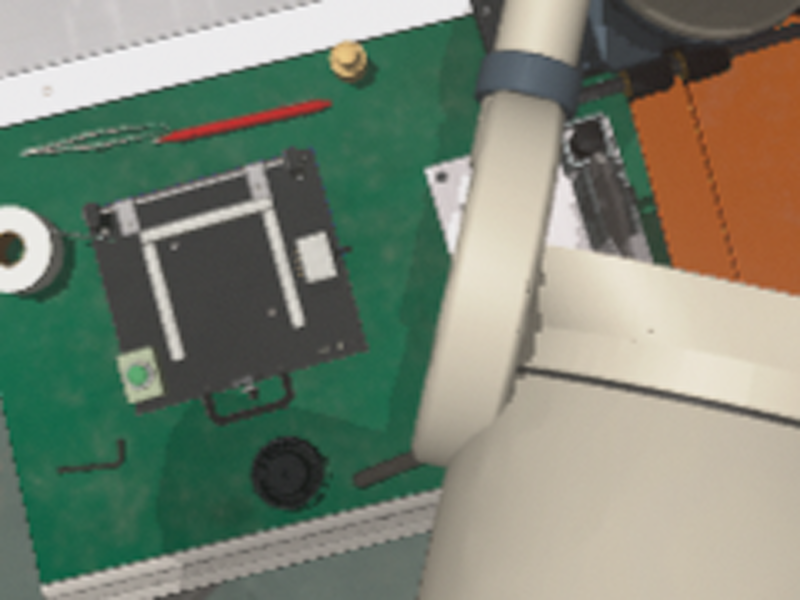

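```bash
python3 - <<'E'
from rig import arm
arm.sign_off(); print(arm.current_t())
E
```

```text
the job is handed in; nothing more can be done
the job is handed in; nothing more can be done
```

The spin stand is ready to run, and I handed the job in after about 34 s of the 58 s allowed. No verdict is reported, so this rests on my own last checks.

- **Lever up:** I pinched the grip, lifted it just past the third notch and let go. The side picture showed it standing by itself at about 0.78 rad.
- **Strap down:** I pushed the strap down with the closed fingers until it met its stop. The fingertips were then at z = 0.0987 m with about 8 N; the strap's upper edge should be at 0.099 m when fully down.
- **Release:** I pressed the button to its end and the lever dropped.

**Last checks:**
- In the final side picture the lever lies on its predicted down position, the button is up and the strap is level.
- The tool is clear of everything, with under 1 N of reading noise.
- The strap peg appeared about 2 px above its predicted spot. That is roughly the error I had in locating the stand, and well inside the tolerance.
- The weight, spare impeller and visible part of the brush look unmoved. In the last top picture the arm hid the brush's other end and the strap, so I judged those from the side picture only.

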